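# Set up the bench splash shield: kickstand down, then hold it upright

## Task

Set up the tilting splash shield: while it still leans back, swing its red kickstand leg from its folded-up rest outwards and down, over centre, until it drops fully down. Then take the blue handle bar on top of the shield, bring the shield upright and hold it there, still, because it tips back as soon as it is let go; finish while still holding the handle with the shield upright, so that someone else can fit the levelling pad under the leg. Leave the crucible, the brass weight and the small beaker where they stand.

Things in the scene. Friction and masses are not known exactly. Their poses are not given: they have to be found in the camera images.
- foot: Grey steel foot of the splash shield, fixed to the worktop, 130 x 184 mm, hinge lugs 42 mm high. Origin on the worktop straight below the middle of the hinge line, which is 30 mm up. +y runs along the hinge line to the left as the robot sees it, +x points backwards, away from the robot; z up. Its yaw varies.
- shield (a joint): Tilt of the shield (aluminium frame 162 mm wide, clear panel) about the hinge line: 0 = upright, positive = leaning back (to the foot's +x), rad. Stops at 0.40 (leaning back, its start) and -0.12. Sprung hinges and its weight draw it back; about 2 N at the handle hold it upright. Posts 12 mm square at the foot's y = +-75 mm; top rail's upper side 146 mm from the hinge line.
- handle: Blue round grip sleeve, 16 mm diameter, 96 mm long, on the handle bar that stands over the shield's top rail. Origin in the middle of the sleeve, on its axis, 190 mm from the hinge line; its y axis runs along the bar (parallel to the foot's y). The sleeve turns freely on the bar.
- handle_mid (a point): Middle of the blue grip sleeve (16 mm diameter, 96 mm long along the foot's y), 190 mm from the hinge line, 36 mm clear gap below it to the shield's top rail. Pinch it from above, fingers closing along the foot's x axis; as the sleeve turns on its bar, the tool may keep its orientation while the shield swings up about the hinge line.
- kickstand (a joint): Swing of the red leg about its hub in the plane of the shield, rad: 0 = folded up (start; points up along the shield, leaning 0.4 rad inwards, to the foot's +y, on a rest pin), growing as it swings outwards (-y) and down; 3.2 = fully down on its stop. Its foot is weighted: below about 0.4 (leg pointing straight up) it falls back to 0, beyond that it drops to 3.2 by itself. About 1 N moves it.
- kick_hub (a point): Hub axis of the kickstand (the shield's normal): 115 mm to the right (-y of the foot) of the shield's middle, 85 mm from the hinge line along the shield, 22 mm in front of the shield's plane, on a stub of the right-hand post; hub cap 24 mm across. The black rest pin (10 mm) for the folded leg is inward of the leg, 40 mm from the hub axis.
- kick_tip (a point): Centre of the black rubber foot ball (22 mm diameter) at the free end of the red leg; the leg is a round bar of 11 mm diameter, its tip is 102 mm from the hub axis and, by a slight splay, 50 mm in front of the shield's plane.
- crucible: White crucible, 41 mm wide, 33 mm high, standing left of the shield; origin under its middle. Leave alone.
- weight_1: Brass knob weight, 23 mm wide, 36 mm high, behind the shield; origin under its middle. Leave alone.
- beaker_small: Small glass beaker, 52 mm wide, 58 mm high, behind the shield; origin under its middle. Leave alone.

How it is judged:
On the way, in this order (a step that is already met when the one before it is completed fails the run):
1. the kickstand is fully down while the shield still leans back (value of joint kickstand above 3 rad and value of joint shield above 0.2 rad), for 0.2 s.
2. the shield is upright, held by its handle, the kickstand still down (value of joint kickstand above 3 rad and value of joint shield between -0.07 and 0.07 rad and contact force between the fingers and handle above 1 N), for 0.5 s.
At the end, for the whole second after the job is handed in: The kickstand is fully down (its joint above 3.0 rad), the shield stands upright within 0.07 rad (4 degrees) and still (under 0.1 rad/s), the fingers are holding the handle (over 1 N of contact), and the crucible, weight and beaker are within 30 mm of where they stood (all of step 2 and velocity of joint shield between -0.1 and 0.1 rad/s and distance of each of crucible, weight_1, beaker_small from where it was at the start of the episode below 0.03 m); the arm keeps its last pose, push and grip.
It fails at once if the crucible, the weight or the beaker was shoved away or tipped over (distance of any of crucible, weight_1, beaker_small from where it was at the start of the episode above 0.03 m or angle between any of crucible, weight_1, beaker_small's own z axis and vertical above 0.5 rad).
It also fails if it takes over 45 s, if anything falls off the work surface, if the arm or the gripper's body presses on something with over 40 N, if the wrist force passes 120 N, or if a joint passes its speed limit or range.

## Robot

A 7-joint arm with a two-finger parallel gripper is mounted at the origin on a cart in front of the work surface, level with it; the furniture and walls round the work are solid. World frame = base frame: x ahead of the robot, y to its left, z up, the work surface at z = 0. Lengths are in m, angles in rad, forces in N, time in s.
With the tool pointing down it reaches from about 0.35 to 0.775 m from the base axis. Payload 3.1 kg.
Tool frame: the origin (TCP) lies between the finger pads; the fingertips stand ahead of it and the grasp point (between the pads) lies 6 mm ahead of it (arm.tip_reach is the z of the fingertips in the tool frame, in m); z points along the fingers, y is the line along which they close (so a half turn about z gives the same grasp; the last joint's range is limited). The gripper opens to 85 mm and grips with 20 to 120 N. Pads are 22 mm wide; open, the fingers measure 114 mm over their backs; the gripper's body (76 mm by 85 mm) begins 54 mm behind the grasp point. The pads swing forward as they close: fully open they stand 13 mm farther back than shut.
Start: joints at [-0.042, 0.311, 0.014, 1.512, -0.004, 1.319, -0.027], TCP at [0.55, 0, 0.256] pointing down, gripper open.
Joint ranges: [-2.7, 2.7], [-0.3, 1.91], [-1.27, 1.3], [0.12, 2.57], [-1.44, 4.58], [0.2, 2.03], [-3.05, 3.05]. Speed limits (rad/s): [2.79, 2.79, 3.14, 3.14, 3.14, 3.14, 3.14].

## Interface

Orientations are given as [roll, pitch, yaw] about the fixed x, y, z axes, in that order (R = Rz(yaw) Ry(pitch) Rx(roll)).
In Python, from plant import arm gives the robot as it stands. Calls block until the motion is done:
- arm.reach(position, orientation): joint-space move of the TCP to a pose.
- arm.move_linear(position, rot=None, rate=0.15, contact_N=None): straight line of the TCP; rot=None keeps the orientation; rate is the mean speed in m/s. With contact_N (N) it stops when the force on the tool has changed by that much, and returns True; else False.
- arm.movej(angles): joint-space move.
- arm.move_gripper(opening): finger opening in m; the grip force is fixed at half the most; returns when the fingers have stopped.
- arm.dwell(seconds).
- arm.ik(position, orientation): joint angles nearest the present ones, or None.
- arm.get_state(): the state.
- arm.capture(name): name is "scene" or "side" or "wrist"; returns the picture (480x640x3 uint8, red, green, blue); there is no depth.
- arm.camera_params(name): a dict with "intrinsics" (3x3 intrinsics, pixels), "rvec" (rotation vector, rad) and "tvec" (3), from world to camera coordinates, as OpenCV has them. Camera axes: x right, y down, z forward; pixel columns grow to the right and rows downward; lengths in m; the calibration is good to about 2 mm. A picture is of the moment at which its call begins: read the wrist's pose just before it. camera_params takes no time and is no camera call; for the wrist camera it gives the pose at the moment of the call.
A pose or a line that the arm cannot do raises arm.IKError and nothing moves.
- arm.sign_off(): hands the job in; it is judged then, once.
The state is a dict: "time": time; "joints": joint angles; "qvel": joint speeds; "effort": joint torques, N m; "tcp_pos": TCP position; "tcp_rot": TCP orientation; "ft_force": force on the tool from outside, world axes, zero at the start; "torque": the same for the moment, N m; "grip_width": finger opening in m; "grasp_force": force on a finger pad.
Only numpy, scipy, OpenCV 4.12 (cv2) and the standard library are available. Lean on these libraries where they do the work, as an engineer would, in place of code of your own. Each camera call takes 0.05 s, during which the arm holds its last target. There are 200 camera calls.

## Working session

There is one attempt and no reset: what is moved stays moved. The work goes in short steps, each a Python script; the robot and the scene stay as the last script left them, time stands still between calls to the robot, and variables do not carry over. Pictures are saved under pics/ and viewed, at most 10 in all, crops included, and the job is handed in when it is done.

```bash
mkdir -p pics
cat > h.py <<'E'
import numpy as np, cv2
from plant import arm
def cam(n):
    p=arm.camera_params(n); K=np.array(p["intrinsics"],float); R=cv2.Rodrigues(np.array(p["rvec"],float))[0]; t=np.array(p["tvec"],float).ravel()
    return K,R,t
def proj(c,X):
    K,R,t=c; q=(K@(R@np.atleast_2d(X).T+t[:,None])).T; return q[:,:2]/q[:,2:]
def tri(cs,uvs):
    A=[]
    for (K,R,t),(u,v) in zip(cs,uvs):
        P=K@np.c_[R,t]; A+= [u*P[2]-P[0], v*P[2]-P[1]]
    x=np.linalg.svd(np.array([a/np.linalg.norm(a[:3]) for a in A]))[2][-1]; return x[:3]/x[3]
def save(n,im): cv2.imwrite(f"pics/{n}.png",im[:,:,::-1])
E
python3 - <<'E'
from h import *
ims=[arm.capture(n) for n in("scene","side")]
for n,im in zip(("scene","side"),ims):
    save(n,im); np.save(n+".npy",im); K,R,t=cam(n); print(n,K[0,0],(-R.T@t).round(3),R[2].round(2))
    hsv=cv2.cvtColor(im,cv2.COLOR_RGB2HSV)
    for c,(lo,hi) in dict(blue=((100,120,50),(130,255,255)),red=((0,150,70),(8,255,255)),red2=((172,150,70),(180,255,255))).items():
        k,l,s,ce=cv2.connectedComponentsWithStats(cv2.inRange(hsv,lo,hi))
        print(c,[(s[i].tolist(),ce[i].round(1).tolist()) for i in range(1,k) if s[i,4]>25])
E
```

```text
scene 508.6007915328768 [0.091 0.424 0.766] [ 0.57 -0.42 -0.7 ]
blue [([356, 161, 10, 13, 94], [360.3, 167.1]), ([318, 169, 27, 19, 268], [331.9, 178.0])]
red [([215, 152, 17, 16, 215], [223.2, 159.8]), ([399, 192, 18, 23, 161], [406.8, 202.9])]
red2 []
side 444.0338027848256 [ 0.384 -0.626  0.58 ] [ 0.28  0.82 -0.51]
blue [([341, 216, 26, 36, 377], [352.3, 232.8])]
red [([420, 201, 16, 14, 175], [427.6, 208.2]), ([331, 262, 12, 69, 408], [336.8, 296.8])]
red2 []
```

View pics/scene.png

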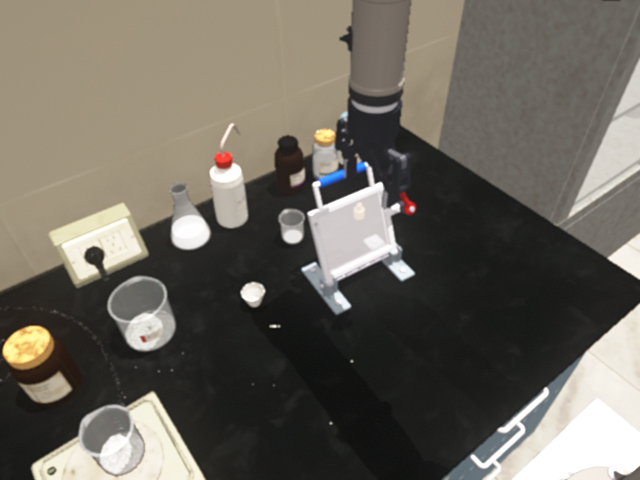

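View pics/side.png

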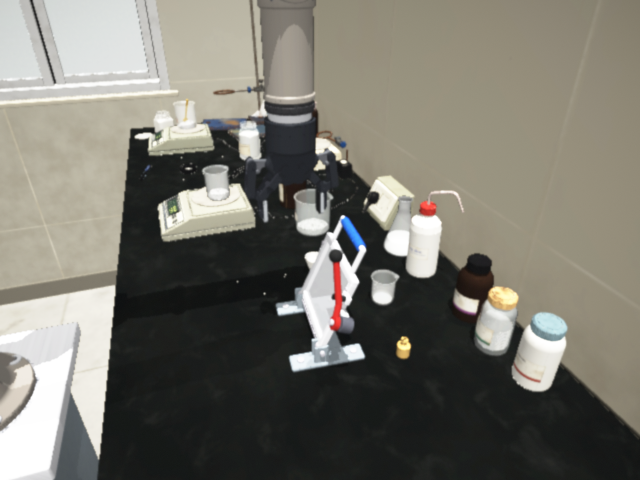

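```bash
cat >> h.py <<'E'
def shp(F,tilt,y,s,n):
    """foot F=(x,y,yaw); point at y, s along shield from hinge, n in front of shield plane -> world"""
    x=s*np.sin(tilt)-n*np.cos(tilt); z=.03+s*np.cos(tilt)+n*np.sin(tilt)
    c,d=np.cos(F[2]),np.sin(F[2]); return np.array([F[0]+c*x-d*y,F[1]+d*x+c*y,z])
def leg(F,tilt,q,r=.102):
    a=.4-q  # angle from up, towards +y
    return shp(F,tilt,-.115+r*np.sin(a),.085+r*np.cos(a),.022+.028*r/.102)
E
python3 - <<'E'
from h import *
cs={n:cam(n) for n in("scene","side")}; E={}
for n in cs:
    im=np.load(n+".npy"); m=cv2.inRange(cv2.cvtColor(im,cv2.COLOR_RGB2HSV),(100,120,50),(130,255,255))
    b=cv2.boxPoints(cv2.minAreaRect(cv2.findNonZero(m))); d=[np.linalg.norm(b[i]-b[(i+1)%4]) for i in(0,1)]
    k=int(np.argmin(d)); e=np.array([(b[k]+b[k+1])/2,(b[(k+2)%4]+b[(k+3)%4])/2]); 
    E[n]=e[np.argsort(e[:,0])]; print(n,E[n].round(1),d)
C=[cs["scene"],cs["side"]]
L=tri(C,[E["scene"][0],E["side"][0]]); Rr=tri(C,[E["scene"][1],E["side"][1]])
m=(L+Rr)/2; d=L-Rr; yaw=np.arctan2(-d[0],d[1]); print(L,Rr,np.linalg.norm(d),"z exp",.03+.19*np.cos(.4))
F=np.array([m[0]-.19*np.sin(.4)*np.cos(yaw),m[1]-.19*np.sin(.4)*np.sin(yaw),yaw]); print("F",F)
np.save("F.npy",F)
for n in cs:
    im=np.load(n+".npy").copy()
    P=[shp(F,.4,s,.19,0) for s in(-.048,.048)]+[leg(F,.4,0),shp(F,.4,-.115,.085,.022),leg(F,.4,0,.05)]+[shp(F,0,y,-.03,-x) for x in(-.065,.065) for y in(-.092,.092)]
    q=proj(cs[n],P); print(q.round(0).tolist())
    x0,y0=(270,130) if n=="scene" else (260,190)
    im=cv2.resize(im[y0:y0+200,x0:x0+200],None,fx=3,fy=3,interpolation=1)
    for u in q: cv2.circle(im,tuple(int(v) for v in (u-[x0,y0]+.5)*3),3,(0,255,0),1)
    save("o_"+n,im)
cv2.imwrite("pics/o.png",cv2.resize(np.hstack([cv2.imread("pics/o_scene.png"),cv2.imread("pics/o_side.png")]),(800,400)))
E
```

```text
scene [[318.5 183.2]
 [365.5 164.7]] [np.float32(50.473156), np.float32(10.672317)]
side [[268.7  74.8]
 [378.1 237.9]] [np.float32(50.198982), np.float32(196.39085)]
[0.52063305 0.14172393 0.40582508] [ 0.65904704 -0.07726454  0.21223924] 0.32340355564171847 z exp 0.20500158886054817
F [ 0.52729636 -0.0073017   0.5636605 ]
[[347.0, 188.0], [327.0, 223.0], [380.0, 180.0], [388.0, 210.0], [384.0, 196.0], [417.0, 270.0], [392.0, 343.0], [355.0, 253.0], [323.0, 322.0]]
[[332.0, 233.0], [290.0, 216.0], [326.0, 245.0], [340.0, 306.0], [333.0, 277.0], [300.0, 379.0], [227.0, 331.0], [346.0, 337.0], [275.0, 298.0]]
```

View pics/o.png

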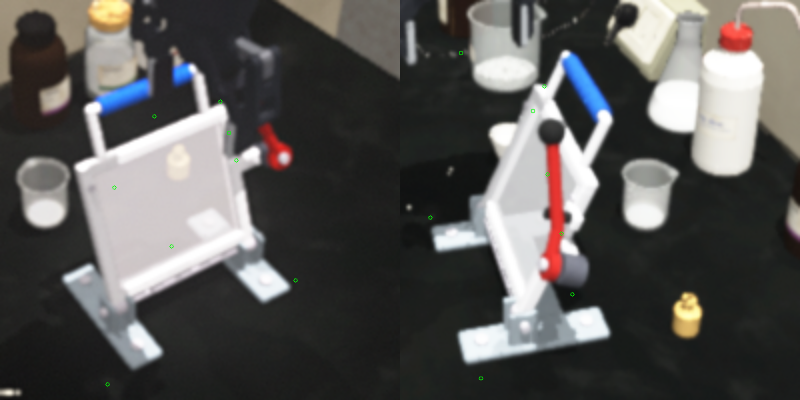

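Run:
```python
from h import *
cs={n:cam(n) for n in("scene","side")}; E={}
for n in cs:
    im=np.load(n+".npy"); m=cv2.inRange(cv2.cvtColor(im,cv2.COLOR_RGB2HSV),(100,120,50),(130,255,255))
    z=np.zeros_like(m); z[150:260,300:380]=m[150:260,300:380]
    b=cv2.boxPoints(cv2.minAreaRect(cv2.findNonZero(z))); d=[np.linalg.norm(b[i]-b[(i+1)%4]) for i in(0,1)]
    k=int(np.argmin(d)); e=np.array([(b[k]+b[k+1])/2,(b[(k+2)%4]+b[(k+3)%4])/2]); 
    E[n]=e[np.argsort(e[:,0])]; print(n,E[n].round(1),d)
C=[cs["scene"],cs["side"]]
L=tri(C,[E["scene"][0],E["side"][0]]); Rr=tri(C,[E["scene"][1],E["side"][1]])
m=(L+Rr)/2; d=L-Rr; yaw=np.arctan2(-d[0],d[1]); print(L,Rr,np.linalg.norm(d),"z exp",.03+.19*np.cos(.4))
F=np.array([m[0]-.19*np.sin(.4)*np.cos(yaw),m[1]-.19*np.sin(.4)*np.sin(yaw),yaw]); print("F",F)
np.save("F.npy",F)
for n in cs:
    im=np.load(n+".npy").copy()
    P=[shp(F,.4,s,.19,0) for s in(-.048,.048)]+[leg(F,.4,0),shp(F,.4,-.115,.085,.022),leg(F,.4,0,.05)]+[shp(F,0,y,-.03,-x) for x in(-.065,.065) for y in(-.092,.092)]
    q=proj(cs[n],P)
    x0,y0=(270,130) if n=="scene" else (260,190)
    im=cv2.resize(im[y0:y0+200,x0:x0+200],None,fx=2,fy=2,interpolation=1)
    for u in q: cv2.circle(im,tuple(int(v) for v in (u-[x0,y0]+.5)*2),3,(0,255,0),1)
    save("o_"+n,im)
cv2.imwrite("pics/o2.png",np.hstack([cv2.imread("pics/o_scene.png"),cv2.imread("pics/o_side.png")]))
```

```text
scene [[318.5 183.2]
 [365.5 164.7]] [np.float32(50.473156), np.float32(10.672317)]
side [[342.8 217.4]
 [361.8 248.6]] [np.float32(11.708939), np.float32(36.5489)]
[0.64937735 0.02707419 0.21051523] [ 0.6434254  -0.07433916  0.20639797] 0.10167125821413296 z exp 0.20500158886054817
F [ 0.57253899 -0.0192975  -0.05862275]
```

View pics/o2.png

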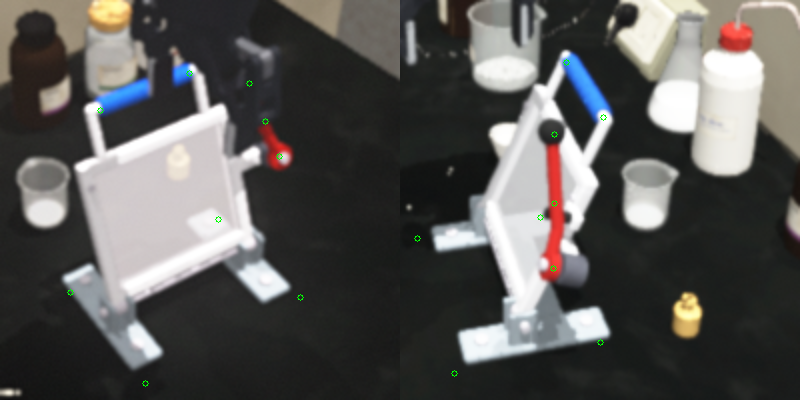

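Run:
```python
from h import *
F=np.load("F.npy"); s=arm.get_state(); print(s["tcp_rot"],s["time"],arm.tip_reach)
tip=leg(F,.4,0); print("tip",tip)
def W(x,y,z): c,d=np.cos(F[2]),np.sin(F[2]); return [F[0]+c*x-d*y,F[1]+d*x+c*y,z]
xf=.179*np.sin(.4)-.05*np.cos(.4)-.001
arm.move_linear([.55,0,.32]); arm.move_gripper(0)
best=None
for sg in(1,-1):
    rot=[np.pi,0,F[2]+sg*np.pi/2]; q=arm.ik(W(xf,-.035,.3),rot)
    if q is not None:
        print(sg,np.round(q,2))
        if best is None or abs(q[6])<abs(best[0]): best=(q[6],rot)
rot=best[1]; np.save("rot.npy",rot)
arm.reach(W(xf,-.035,.3),rot)
zt=.188+arm.tip_reach
print("down",arm.move_linear(W(xf,-.035,zt),rate=.15,contact_N=5))
print("push",arm.move_linear(W(xf,-.13,zt),rate=.08,contact_N=12), arm.get_state()["tcp_pos"],arm.get_state()["ft_force"])
arm.dwell(.8)
print(arm.get_state()["time"]); im=arm.capture("side"); a=im[170:410,230:470]; b=arm.capture("scene")[100:340,230:470]
save("push",cv2.resize(np.hstack([a,b]),(800,400)))
```

```text
[-3.13942731e+00  6.97239134e-05  1.57085961e+00] 0.1 0.025
tip [ 0.59172051 -0.09583213  0.21429314]
1 [ 0.03  0.39  0.06  1.3  -0.02  1.46  0.02]
-1 [ 0.35  0.42 -0.44  1.28  0.18  1.47  3.02]
down False
push False [ 0.58774397 -0.14932057  0.21301764] [-0.62448649 -0.8118474   0.13603014]
4.7083
```

View pics/push.png

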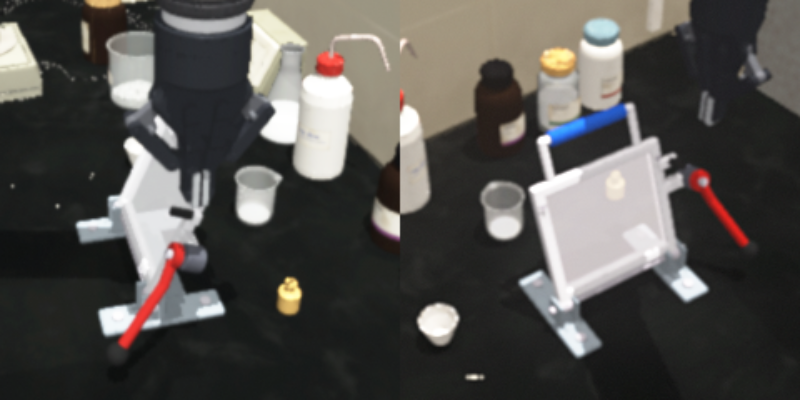

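The leg has swung over and down (ball at about (120,352) in the left crop). Next I check it against the predicted 3.2 rad, re-measure the unobstructed handle, and grasp it.

Run:
```python
from h import *
F=np.load("F.npy"); rot=np.load("rot.npy")
p=np.array(arm.get_state()["tcp_pos"]); arm.move_linear(p+[0,0,.08])
C=[];E=[]
for n in("scene","side"):
    im=arm.capture(n); C.append(cam(n)); hsv=cv2.cvtColor(im,cv2.COLOR_RGB2HSV)
    m=cv2.inRange(hsv,(100,120,50),(130,255,255)); z=np.zeros_like(m); z[150:260,300:385]=m[150:260,300:385]
    b=cv2.boxPoints(cv2.minAreaRect(cv2.findNonZero(z))); d=[np.linalg.norm(b[i]-b[(i+1)%4]) for i in(0,1)]
    k=int(np.argmin(d)); e=np.array([(b[k]+b[k+1])/2,(b[(k+2)%4]+b[(k+3)%4])/2]); E.append(e[np.argsort(e[:,0])])
    r=cv2.inRange(hsv,(0,150,70),(8,255,255)); k,l,s,ce=cv2.connectedComponentsWithStats(r)
    print(n,d,E[-1].round(1).tolist(),"red",[s[i].tolist() for i in range(1,k) if s[i,4]>60],"pred leg",proj(C[-1],[leg(F,.4,3.2,0),leg(F,.4,3.2),leg(F,.4,2.8)]).round(0).tolist())
P=[tri(C,[E[0][i],E[1][i]]) for i in(0,1)]; h=(P[0]+P[1])/2; d=P[0]-P[1]; print(P,h,np.arctan2(-d[0],d[1]),"old",shp(F,.4,0,.19,0))
```

```text
scene [np.float32(49.76636), np.float32(10.398945)] [[318.6000061035156, 183.60000610351562], [364.79998779296875, 165.10000610351562]] red [[215, 152, 17, 16, 214], [404, 201, 36, 47, 393]] pred leg [[409.0, 208.0], [439.0, 248.0], [451.0, 232.0]]
side [np.float32(11.266925), np.float32(9.907119)] [[354.29998779296875, 246.89999389648438], [364.1000061035156, 241.39999389648438]] red [[420, 201, 16, 14, 175], [301, 316, 40, 63, 446]] pred leg [[336.0, 324.0], [303.0, 384.0], [314.0, 391.0]]
[array([0.67236869, 0.00256652, 0.16929345]), array([ 0.64492216, -0.07006024,  0.21246803])] [ 0.65864542 -0.03374686  0.19088074] -0.36132129280909453 old [ 0.64640138 -0.02363249  0.20500159]
```

Run:
```python
from h import *
F=np.load("F.npy"); rot=np.load("rot.npy")
h=shp(F,.4,0,.19,0)
arm.reach(h+[0,0,.1],rot); arm.move_gripper(.06)
print(arm.move_linear(h+[0,0,.007],rate=.12,contact_N=6))
save("g0",np.hstack([arm.capture("side")[170:410,230:470],arm.capture("scene")[100:340,230:470]]))
arm.move_gripper(0.0); arm.dwell(.3)
s=arm.get_state(); print(s["grip_width"],s["grasp_force"],s["ft_force"],s["tcp_pos"],h,s["time"])
save("g1",cv2.resize(np.hstack([arm.capture("side")[170:410,230:470],arm.capture("scene")[100:340,230:470]]),(800,400)))
```

```text
False
0.014004861545006842 58.484328389167786 [-0.69389529  0.73708679  2.65765154] [ 0.64662792 -0.02362865  0.21241216] [ 0.64640138 -0.02363249  0.20500159] 8.6167
```

View pics/g1.png

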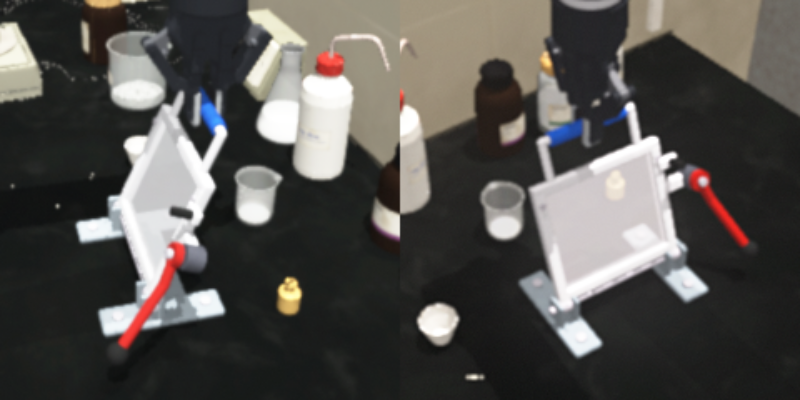

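The fingers pinch the handle near its middle, and the leg is still down. Now I swing it up along the arc.

Run:
```python
from h import *
F=np.load("F.npy"); p0=np.array(arm.get_state()["tcp_pos"]); h0=shp(F,.4,0,.19,0)
for t in np.linspace(.4,0,7)[1:]:
    arm.move_linear(p0+shp(F,t,0,.19,0)-h0,rate=.06); s=arm.get_state(); print(round(t,2),np.round(s["ft_force"],1),round(s["grip_width"],4))
arm.dwell(.8); s=arm.get_state(); print(s["grasp_force"],s["tcp_pos"],shp(F,0,0,.19,0),s["ft_force"],s["time"])
for n in("side","scene"):
    im=arm.capture(n); np.save("f_"+n+".npy",im); c=cam(n)
    o=im.copy()
    pts=proj(c,[leg(F,0,3.2),shp(F,0,-.115,.085,.022),shp(F,0,-.048,.19,0),shp(F,0,.048,.19,0),shp(F,0,-.081,.146,0),shp(F,0,.081,.146,0),shp(F,0,-.075,0,0),shp(F,0,.075,0,0)])
    x0,y0=(230,170) if n=="side" else (230,100)
    o=cv2.resize(o[y0:y0+240,x0:x0+240],(400,400))
    for u in pts: cv2.circle(o,tuple(int(v) for v in (u-[x0,y0]+.5)*400/240),3,(0,255,0),1)
    save("u_"+n,o)
cv2.imwrite("pics/u.png",np.hstack([cv2.imread("pics/u_side.png"),cv2.imread("pics/u_scene.png")]))
```

```text
0.33 [2.9 0.1 0.4] 0.014
0.27 [2.  1.4 1. ] 0.0142
0.2 [3.5 3.2 0.5] 0.0144
0.13 [1.7 4.  0.6] 0.0143
0.07 [1.9 4.6 1.5] 0.0145
0.0 [2.3 6.1 2.3] 0.0139
58.666813373565674 [ 0.57344241 -0.01743957  0.22755353] [ 0.57253899 -0.0192975   0.22      ] [2.27465133 5.80055809 2.18258885] 11.6667
```

View pics/u.png

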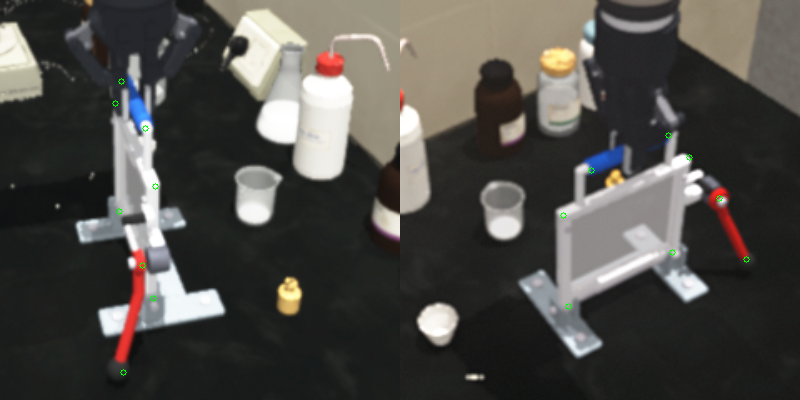

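The shield projection at tilt 0 matches both views, the TCP moved the 73 mm expected for a 0.4 rad swing, the leg is down and the grip is at 58 N.

```bash
python3 -c "
from plant import arm
arm.dwell(.3); print(arm.sign_off())"
```

```text
the job is handed in; nothing more can be done
None
```

I handed the job in at about 12 s: the kickstand is fully down, the shield is upright to within about 0.01 rad by my estimate, and the gripper is holding the handle at about 58 N; the crucible, weight and beaker look unmoved in the camera pictures, and the hand-in gave no verdict.

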